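# Check a wooden vise screw with its thread comb leaf

### The arm

A 6-joint arm with a two-finger parallel gripper is mounted at the origin on the work surface. World frame = base frame: x ahead of the robot, y to its left, z up, the work surface at z = 0. Lengths are in m, angles in rad, forces in N, time in s.
With the tool pointing down it reaches from about 0.25 to 0.8 m from the base axis. Payload 8.5 kg.
Tool frame: the origin (TCP) lies between the finger pads; the fingertips stand 14 mm ahead of it and the grasp point (between the pads) lies 5 mm behind it (arm.tips_ahead is the z of the fingertips in the tool frame, in m); z points along the fingers, y is the direction in which the jaws open and shut (so a half turn about z gives the same grasp; the last joint's range is limited). The gripper opens to 85 mm and grips with 20 to 120 N. Pads are 22 mm wide; open, the fingers measure 114 mm over their backs; the gripper's body (76 mm by 85 mm) begins 54 mm behind the grasp point. The pads swing forward as they close: fully open they stand 13 mm farther back than shut.
Start: joints at [1.249, 0.238, -0.013, 1.319, 0, 1.571], TCP at [0.166, 0.498, 0.245] pointing down, gripper open.
Joint ranges: [-2.66, 2.66], [-1.03, 1.9], [-1.14, 1.46], [-1.82, 2.27], [-1.45, 1.34], [-3.14, 3.14]. Speed limits (rad/s): [2.22, 2.22, 2.79, 3.14, 3.14, 3.14].

### API

Orientations are given as a unit quaternion [w, x, y, z].
In Python, from rig import arm gives the robot as it stands.
- The arm moves only by the shell command python3 -m pendant 'ROWS' [OPENING] [FORCE]. ROWS is JSON, a list of rows, each an object with "delta_pos": the shift along the tool's x, y, z in mm, a list of three; "turn": the turn about the tool's z in rad. In form: [{"delta_pos": [dx, dy, dz], "turn": turn}, ...]. A call has 1 to 20 rows; each row is the pose to reach, as a shift and turn from the pose measured when the call began, along the tool's axes at that moment; what a row does not reach only later rows make up. A row lasts 1/8 s, in which the tool goes at most 62.5 mm and 10.7 degrees, less where a joint would pass 70% of its speed; a pose out of reach is approached as far as the arm can. A call with a gripper value outside its range is refused whole. OPENING is the opening in per cent of the stroke, from 0 (shut) to 100 (fully open), set as the call begins (- or left out, the last holds). The fingers move at their own pace and stop on an object; FORCE is the grip in N (left out, the last holds). Time passes only in rows, so rows that repeat a pose let the fingers close. It gives the time, the measured TCP pose, the force and the opening at its end, in the units of the state.
- arm.read_state(): the state, without advancing time (a new reading comes with each control period).
- arm.grab_frame(name): name is "scene" or "top" or "wrist"; returns a dict with "frame" (480x640x3 uint8, red, green, blue), "depth" (480x640 float32, m along the optical axis (not along the pixel's ray), 0 where there is no reading), "camera_matrix" (3x3 intrinsics, pixels), "D" ([k1, k2, p1, p2, k3] as OpenCV has them; the pictures are not rectified), "R" (3x3) and "t" (3): a world point X has camera coordinates R X + t. Camera axes: x right, y down, z forward; pixel columns grow to the right and rows downward; lengths in m; the calibration is good to about 2 mm. A picture is of the moment at which its call begins.
- arm.close_job(): hands the job in, once; it reports no verdict.
The state is a dict: "time": time; "qpos": joint angles; "dq": joint speeds; "joint_torque": joint torques, N m; "position": TCP position; "tool_rot": TCP orientation; "ft_force": force on the tool from outside, world axes, zero at the start; "ft_torque": the same for the moment, N m; "grip_width": finger opening in m.
Only numpy, scipy, OpenCV 4.12 (cv2) and the standard library are available. Lean on these libraries where they do the work, as an engineer would, in place of code of your own. Each camera call takes 0.05 s, during which the arm holds its last target.

### The job

Check the thread of the wooden vise screw that lies in the V-block cradle with the 12 mm comb leaf, the one with the red band. Take the leaf out of the grooved rack, set it lengthways on top of the screw, feel for the grooves until all its teeth drop fully home and it sits flat along the screw, and keep it there under light pressure for a good second; do not press hard, the wooden crests bruise. Then stand the leaf upright in the rack's groove again and leave it, with the other leaves and tools left where they are.

Things in the scene. Friction and masses are not known exactly. Their poses are not given: they have to be found in the camera images.
- leaf12_mid (a point): Centre, half-way up, of the 12 mm comb leaf (red band), 0.1 kg, standing teeth down in the rack's groove: 60 mm long (x), 62 mm high (z up). Its lower part is a steel plate 5 mm thick (y) with five teeth along its lower edge, 12 mm apart along x, 4 mm deep, 3 mm wide at the flat tips and 7 mm at the root; tips 31 mm below this point, the middle one right below it.
- leaf12_grip (a point): Centre of the leaf's wooden grip, where to hold it: 60 mm long (x), 14 mm thick (y), 28 mm high (z), with a red band round its middle; 17 mm above the leaf's centre, 48 mm above its tooth tips. There is room for fingers on both sides and 18 mm between the grip and the rack's top.
- screw_top (a point): Point of the fixed cradle on top of the screw, midway between its V-blocks, level with the crests (89.5 mm over the bench); x along the screw, z up. The leaf's centre is 31 mm above it when its tips ride on crests, 27 mm with teeth home. Free thread 80 mm either way along x. The screw was strapped in anywhere within 3 mm lengthways, so where the grooves fall is not given: find it by feel or sight.
- cradle: Fixed cradle (250 x 100 mm; straps 99.5 mm high, 95 mm either side of the middle) with the firmly strapped level wooden screw: 55 mm thick, right-hand trapezoidal thread, 12 mm pitch, flat crests 4 mm wide, grooves 4.5 mm deep, 8 mm wide at the mouth, 4 mm at the floor. Origin under it on the bench, x along the screw. More than 20 N from the leaf bruises the crests; a light press is 2 to 10 N.
- rack_groove (a point): Middle of the floor of the groove in the fixed wooden rack; x along the groove, z up. The groove runs the rack's whole length (280 mm), 8 mm wide, 16 mm deep, its mouth widened to 16 mm by 4 mm bevels; floor 14 mm above the bench. A leaf standing in it has its centre 31 mm above this point. Three leaves stand in a row in it about 90 mm apart, in any order.
- rack: The fixed rack, 280 x 64 mm, 30 mm high; origin under its middle at bench height, x along the groove.
- leaf8_mid (a point): Another leaf of the same size with finer teeth (8.3 mm pitch), yellow band; centre, half-way up. Not to be moved.
- leaf16_mid (a point): Another leaf of the same size with coarser teeth (16 mm pitch), blue band; centre, half-way up. Not to be moved.
- nut_block: Square wooden nut blank, 90 x 90 x 45 mm with a 46 mm hole, loose; origin at the centre of its underside. Leave alone.
- wax_tin: Green round tin, 70 mm wide, 45 mm high, loose; origin at the centre of its underside. Leave alone.
- mallet: Wooden joiner's mallet lying on the bench, 300 mm long, head 75 mm high; loose; origin on the bench under its middle. Leave alone.
- try_square: Wooden try square with a steel blade lying flat, loose; origin under the middle of its stock. Leave alone.
- chisel: Chisel lying flat, 255 mm long, loose; origin on the bench under its middle. Leave alone.
There are look-alikes about, which are no part of the job. What is shaped like the part that bears leaf12_mid but black or turquoise is not meant.

How it is judged:
By the outcome, as a careful person would: the job done as asked, in the order asked, and still so for the second after the job is handed in, with the robot touching nothing.
It also fails if it takes over 64 s, if anything falls off the work surface, if the arm or the gripper's body presses on something with over 40 N, if the wrist force passes 120 N, or if a joint passes its speed limit or range.

## Working session

There is one attempt and no reset: what is moved stays moved. The work goes in short steps, Python scripts to look and compute and a shell command to move; the robot and the scene stay as the last step left them, time stands still between calls to the robot, and variables do not carry over. Pictures are saved under pics/ and viewed, and the job is handed in when it is done.

```bash
ls; mkdir -p pics
python3 - <<'E'
from rig import arm
import cv2,pickle
s=arm.read_state();print(s)
for n in("scene","top","wrist"):
    f=arm.grab_frame(n);cv2.imwrite(f"pics/{n}0.png",f["frame"][:,:,::-1]);pickle.dump(f,open(f"{n}0.pkl","wb"))
    print(n,f["camera_matrix"].round(1).tolist(),f["D"],f["R"].round(3).tolist(),f["t"])
E
```

```text
pics
{'time': 0.0, 'qpos': array([ 1.24900558e+00,  2.38778263e-01, -1.42248307e-02,  1.31920528e+00,
        2.45134443e-05,  1.57078832e+00]), 'dq': array([-0.00063162,  0.00073839,  0.00147208, -0.00090743, -0.0016817 ,
       -0.00058497]), 'joint_torque': array([-6.11147589e-04, -5.38772571e+01,  3.46442521e+01,  1.81048497e-02,
       -1.94625936e-04, -1.08229841e-06]), 'position': array([0.16591156, 0.4976907 , 0.24469039]), 'tool_rot': array([-1.25207879e-04,  1.60198096e-01,  9.87084632e-01, -6.94942148e-04]), 'ft_force': array([-0.46546362,  0.11522212,  0.45716987]), 'ft_torque': array([ 0.00921917, -0.02227827, -0.00959483]), 'grip_width': 0.08556516912162256}
scene [[478.9, 0.0, 320.6], [0.0, 478.9, 239.1], [0.0, 0.0, 1.0]] [-0.04015238  0.          0.          0.          0.        ] [[-0.406, 0.914, -0.007], [0.499, 0.216, -0.839], [-0.765, -0.344, -0.544]] [ 0.17458761 -0.19188531  1.46416261]
top [[486.7, 0.0, 318.0], [0.0, 486.7, 238.7], [0.0, 0.0, 1.0]] [-0.05706842  0.          0.          0.          0.        ] [[-0.006, -1.0, -0.022], [-0.998, 0.007, -0.063], [0.063, 0.021, -0.998]] [0.04497188 0.52376826 1.20080563]
wrist [[363.8, 0.0, 318.1], [0.0, 363.8, 235.0], [0.0, 0.0, 1.0]] [0.00667507 0.         0.         0.         0.        ] [[0.317, 0.948, -0.0], [0.897, -0.3, 0.324], [0.307, -0.103, -0.946]] [-0.52620618 -0.04041144  0.38120229]
```

View pics/scene0.png

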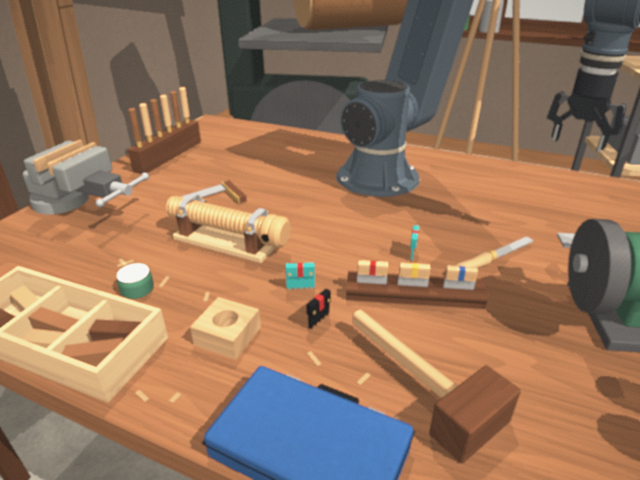

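View pics/top0.png

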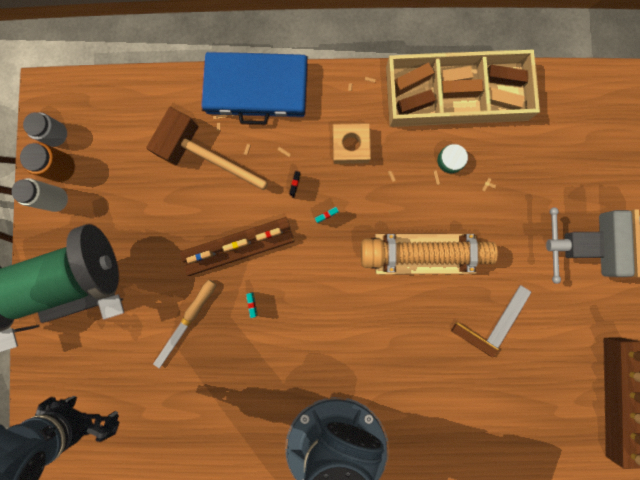

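View pics/wrist0.png

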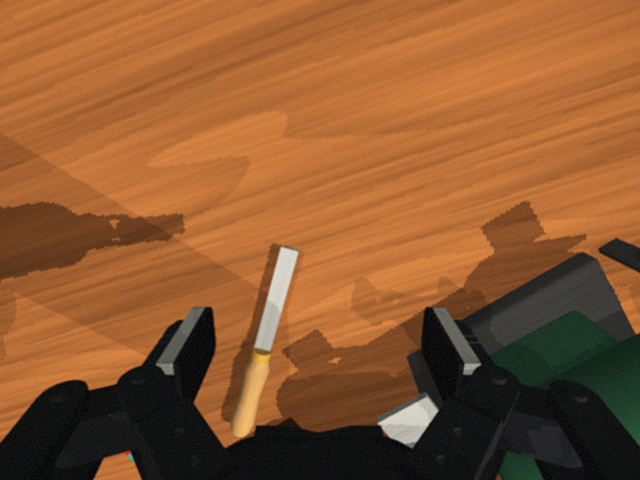

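Scene camera: candidates are the red-band leaf in the rack (373,270), yellow (414,272), blue (461,275), turquoise ones (300,273), (415,243) and a black one (318,308). By the description I choose (373,270), which is (267,235) in the top view. I'll check it in a crop and measure.

```bash
cat > h.py <<'E'
import numpy as np,cv2,pickle
from scipy.spatial.transform import Rotation as Ro
def ray(f,u,v):
    p=cv2.undistortPoints(np.array([[[u,v]]],float),f["camera_matrix"],np.array(f["D"]))[0,0]
    d=f["R"].T@np.array([p[0],p[1],1]); c=-f["R"].T@f["t"]; return c,d
def atz(f,u,v,z):
    c,d=ray(f,u,v); return c+d*(z-c[2])/d[2]
def dep(f,u,v):
    c,d=ray(f,u,v); return c+d*f["depth"][int(round(v)),int(round(u))]
def proj(f,X):
    X=np.asarray(X,float).reshape(-1,3); r,_=cv2.Rodrigues(f["R"]); 
    return cv2.projectPoints(X,r,np.array(f["t"],float),f["camera_matrix"],np.array(f["D"]))[0][:,0]
def crop(f,x0,y0,x1,y1,k,name):
    im=f["frame"][y0:y1,x0:x1,::-1]; cv2.imwrite(name,cv2.resize(im,None,fx=k,fy=k,interpolation=cv2.INTER_CUBIC))
E
python3 - <<'E'
from h import *
t=pickle.load(open("top0.pkl","rb"));s=pickle.load(open("scene0.pkl","rb"))
crop(t,175,205,305,285,6,"pics/c1.png");crop(t,355,225,505,280,5,"pics/c2.png");crop(s,340,240,500,310,5,"pics/c3.png")
E
```

```text
(no output)
```

View pics/c1.png

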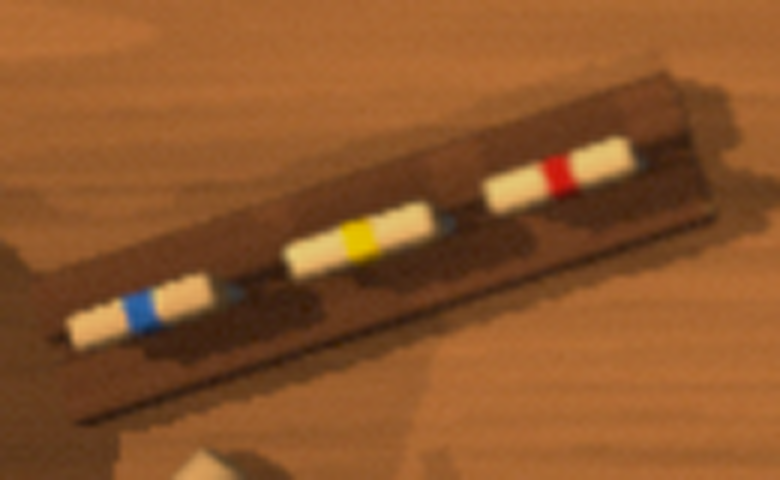

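View pics/c2.png

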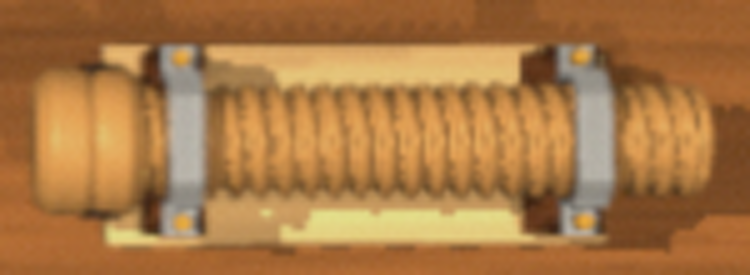

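View pics/c3.png

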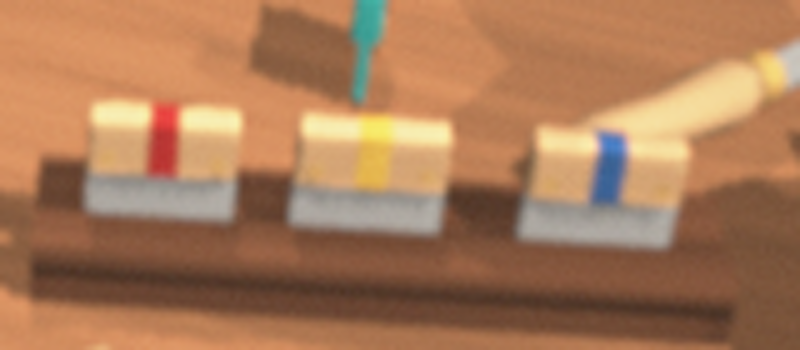

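Confirmed: the red-band leaf stands in the rack with a wooden grip and grey steel, rightmost in the top view at about (268.5,234.3). The screw's straps are at about (392,253) and (474,253).

Run:
```python
from h import *
t=pickle.load(open("top0.pkl","rb"));s=pickle.load(open("scene0.pkl","rb"))
P={}
for n,(u,v) in dict(red=(561,176),yel=(361,241),blue=(142,312),redL=(490,195),redR=(630,155)).items():
    P[n]=atz(t,175+u/6-.4,205+v/6-.4,.076);print(n,P[n].round(4),dep(t,175+u/6,205+v/6).round(4))
d=P["red"]-P["blue"];print("rack ang",np.degrees(np.arctan2(d[1],d[0])))
for n,(u,v) in dict(red=(165,104),yel=(376,117),blue=(613,133)).items():
    print("scene",n,atz(s,340+u/5-.4,240+v/5-.4,.076).round(4))
L=atz(t,355+186/5-.4,225+140/5-.4,.0995);R=atz(t,355+595/5-.4,225+140/5-.4,.0995)
print(L,R,(L+R)/2,np.linalg.norm(L-R))
# depth based strap bolts, and screw sides
for u,v in [(181,58),(183,222),(580,57),(585,222)]: print(dep(t,355+u/5-.4,225+v/5-.4).round(4))
# screw ridge from depth
D=t["depth"]
pts=[]
for u in range(398,470,6):
    col=[dep(t,u,v) for v in range(236,272)]
    col=np.array([c for c in col if c[2]>.05]); 
    # circle fit in x,z radius ~27
    k=np.argmax(col[:,2]); A=np.c_[2*col[:,0],2*col[:,2],np.ones(len(col))]; b=(col[:,0]**2+col[:,2]**2)
    q=np.linalg.lstsq(A,b,rcond=None)[0]; print(u,col[:,1].mean().round(4),"cx",q[0].round(4),"cz",q[1].round(4),"top",col[k,2].round(4), len(col))
```

```text
red [0.5327 0.1595 0.076 ] [0.5318 0.1587 0.0748]
yel [0.5073 0.2396 0.076 ] [0.5063 0.2384 0.0773]
blue [0.4795 0.3276 0.076 ] [0.4785 0.3259 0.0788]
redL [0.5253 0.1879 0.076 ] [0.5243 0.1869 0.0767]
redR [0.5409 0.132  0.076 ] [0.5397 0.1308 0.0779]
rack ang -72.44264747430343
scene red [0.5292 0.1593 0.076 ]
scene yel [0.5042 0.2395 0.076 ]
scene blue [0.4776 0.3285 0.076 ]
[ 0.48530729 -0.13149981  0.0995    ] [ 0.48389945 -0.3219887   0.0995    ] [ 0.48460337 -0.22674425  0.0995    ] 0.19049408924685582
[ 0.5248 -0.1321  0.0811]
[ 0.4473 -0.1319  0.0809]
[ 0.524  -0.3219  0.0793]
[ 0.4458 -0.323   0.0769]
398 -0.1487 cx 0.4874 cz 0.0658 top 0.0908 21
404 -0.1627 cx 0.487 cz 0.0656 top 0.0902 21
410 -0.1769 cx 0.4893 cz 0.0637 top 0.0891 22
416 -0.1906 cx 0.4861 cz 0.0649 top 0.0923 22
422 -0.1959 cx 0.53 cz 0.6579 top 1.2322 24
428 -0.2191 cx 0.485 cz 0.0675 top 0.0926 21
434 -0.2217 cx 0.502 cz 0.6575 top 1.2322 21
440 -0.2481 cx 0.487 cz 0.0609 top 0.0887 22
446 -0.249 cx 0.3758 cz 0.654 top 1.2322 22
452 -0.2757 cx 0.4863 cz 0.0643 top 0.092 22
458 -0.2897 cx 0.4841 cz 0.0662 top 0.0924 22
464 -0.3069 cx 0.4839 cz 0.0531 top 0.0907 36
```

```bash
cat >> h.py <<'E'
def delta(st,target,yaw):  # target TCP world m, yaw of tool x deg, tool down
    q=st["tool_rot"];M=Ro.from_quat([q[1],q[2],q[3],q[0]]).as_matrix()
    d=M.T@(np.array(target)-st["position"])*1000
    y=np.radians(yaw);c=np.array([np.cos(y),np.sin(y),0])
    l=M.T@c; tr=np.arctan2(l[1],l[0])
    print("pos",st["position"].round(4),"yaw",np.degrees(np.arctan2(M[1,0],M[0,0])).round(2),"tilt",M[:,2].round(4),"delta",d.round(1),"turn",tr.round(4),"F",st["ft_force"].round(2),"T",st["ft_torque"].round(3),"w",round(st["grip_width"]*1e3,1),"t",st["time"])
E
python3 -c "
from h import *;from rig import arm
delta(arm.read_state(),[.531,.1593,.2],107.5)"
```

```text
pos [0.1659 0.4978 0.2448] yaw 161.56 tilt [-4.0e-04 -1.1e-03 -1.0e+00] delta [-453.4 -205.6   45. ] turn 0.9436 F [ 0.69  0.37 -1.32] T [-0.015 -0.005  0.015] w 85.4 t 0.15
```

```bash
python3 -m pendant '[{"delta_pos":[-20,-9,0],"turn":0.05},{"delta_pos":[-60,-27,0],"turn":0.15},{"delta_pos":[-105,-48,5],"turn":0.28},{"delta_pos":[-150,-68,10],"turn":0.4},{"delta_pos":[-195,-88,15],"turn":0.52},{"delta_pos":[-240,-109,20],"turn":0.64},{"delta_pos":[-285,-129,25],"turn":0.75},{"delta_pos":[-330,-150,30],"turn":0.83},{"delta_pos":[-375,-170,35],"turn":0.89},{"delta_pos":[-415,-188,40],"turn":0.93},{"delta_pos":[-443,-201,45],"turn":0.944},{"delta_pos":[-453.4,-205.6,45],"turn":0.944},{"delta_pos":[-453.4,-205.6,45],"turn":0.944},{"delta_pos":[-453.4,-205.6,45],"turn":0.944}]' 100 40
python3 - <<'E'
from h import *;from rig import arm
delta(arm.read_state(),[.531,.1593,.057],107.5)
f=arm.grab_frame("wrist");pickle.dump(f,open("w1.pkl","wb"));cv2.imwrite("pics/w1.png",f["frame"][:,:,::-1])
print(proj(f,[[.531,.1593,.076],[.485,-.227,.0895]]))
print(-f["R"].T@f["t"])
E
```

```text
time: 1.9
position: [0.5304, 0.16, 0.2002]
tool_rot: [0.0, 0.591, 0.807, -0.0]
ft_force: [0.6, 0.3, -0.2]
grip_width: 0.0853
pos [0.5304 0.16   0.2002] yaw 107.53 tilt [-5.e-04 -8.e-04 -1.e+00] delta [ -0.7   0.5 143.2] turn 0.0005 F [ 0.63  0.28 -0.16] T [ 0.042  0.011 -0.037] w 85.3 t 1.9
[[318.96520244 234.86414293]
 [160.1294533  571.82860789]]
[0.50454778 0.24157776 0.32915047]
```

View pics/w1.png

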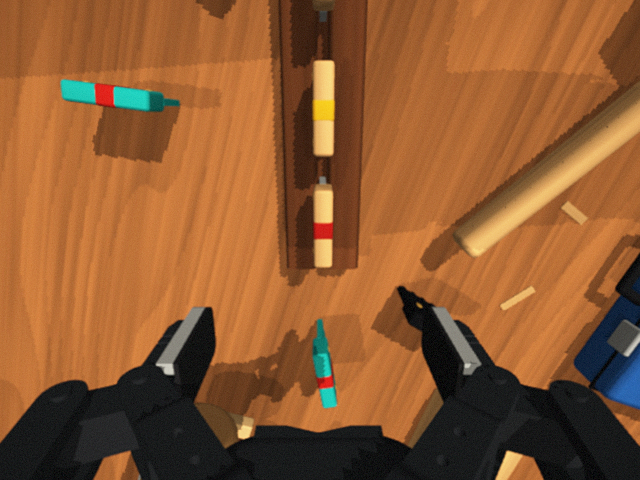

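Wrist view: the red band is at (323,231), grip ends at (323,186) and (323,267), yellow beyond it at (323,110), and turquoise/black leaves are clear of the fingers' path.

Run:
```python
from h import *
f=pickle.load(open("w1.pkl","rb"))
crop(f,270,40,400,290,3,"pics/w1c.png")
a=atz(f,323,231,.076);b=atz(f,323.5,108,.076);e1=atz(f,323,187,.076);
print(a,b,e1,np.degrees(np.arctan2(*(b-a)[1::-1])),np.linalg.norm(a-b))
```

```text
[0.53291778 0.1630414  0.076     ] [0.50732197 0.24410938 0.076     ] [0.52298543 0.19408352 0.076     ] 107.52260794294743 0.08501271935039169
```

View pics/w1c.png

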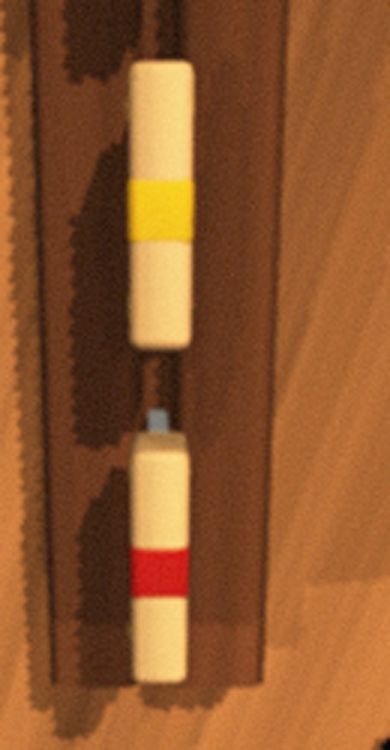

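```bash
python3 -m pendant '[{"delta_pos":[0,2,25],"turn":0},{"delta_pos":[0,2,60],"turn":0},{"delta_pos":[0,2,90],"turn":0},{"delta_pos":[0,2,110],"turn":0},{"delta_pos":[0,2,125],"turn":0},{"delta_pos":[0,2,136],"turn":0},{"delta_pos":[0,2,143],"turn":0},{"delta_pos":[0,2,143],"turn":0},{"delta_pos":[0,2,143],"turn":0}]'
python3 -m pendant '[{"delta_pos":[0,0,0],"turn":0},{"delta_pos":[0,0,0],"turn":0},{"delta_pos":[0,0,0],"turn":0},{"delta_pos":[0,0,0],"turn":0},{"delta_pos":[0,0,0],"turn":0},{"delta_pos":[0,0,0],"turn":0},{"delta_pos":[0,0,0],"turn":0},{"delta_pos":[0,0,0],"turn":0}]' 0 40
python3 - <<'E'
from h import *;from rig import arm
delta(arm.read_state(),[.531,.1593,.057],107.5)
f=arm.grab_frame("wrist");pickle.dump(f,open("w2.pkl","wb"));cv2.imwrite("pics/w2.png",f["frame"][:,:,::-1])
E
```

```text
time: 3.08
position: [0.5326, 0.1606, 0.0578]
tool_rot: [0.0, 0.591, 0.807, -0.0]
ft_force: [-0.7, -0.9, -0.1]
grip_width: 0.0856
time: 4.08
position: [0.5325, 0.1606, 0.0579]
tool_rot: [0.0, 0.591, 0.807, -0.0]
ft_force: [-0.8, -0.5, 3.4]
grip_width: 0.0138
pos [0.5325 0.1606 0.0579] yaw 107.55 tilt [ 4.e-04 -6.e-04 -1.e+00] delta [-0.8 -1.8  0.9] turn 0.0008 F [-0.78 -0.55  3.43] T [-0.178  0.313 -0.008] w 13.8 t 4.075
```

View pics/w2.png

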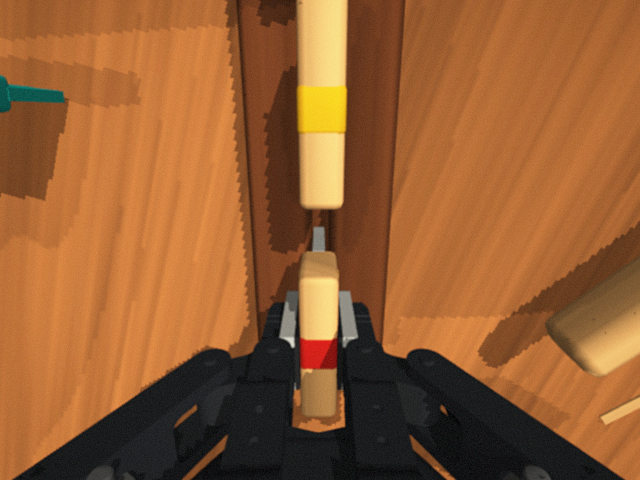

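```bash
python3 - <<'E'
from h import *
f=pickle.load(open("w2.pkl","rb"))
a=atz(f,319,353,.076);e1=atz(f,320,277,.076);e2=atz(f,319,412,.062)
print(a,e1)
T=np.array([.5325,.1606]);x=np.array([np.cos(np.radians(107.55)),np.sin(np.radians(107.55))]);y=np.array([x[1],-x[0]])
for p in(a,e1):print((p[:2]-T)@x,(p[:2]-T)@y)
E
python3 -m pendant '[{"delta_pos":[0,0,-3],"turn":0},{"delta_pos":[0,0,-12],"turn":0},{"delta_pos":[0,0,-28],"turn":0},{"delta_pos":[0,0,-50],"turn":0},{"delta_pos":[0,0,-80],"turn":0},{"delta_pos":[0,0,-110],"turn":0},{"delta_pos":[0,0,-135],"turn":0},{"delta_pos":[0,0,-150],"turn":0},{"delta_pos":[0,0,-157],"turn":0},{"delta_pos":[0,0,-157],"turn":0}]' 0 60
python3 - <<'E'
from h import *;from rig import arm
delta(arm.read_state(),[.485,-.227,.215],89.6)
f=arm.grab_frame("wrist");pickle.dump(f,open("w3.pkl","wb"));cv2.imwrite("pics/w3.png",f["frame"][:,:,::-1])
E
```

```text
[0.53189608 0.16314849 0.076     ] [0.52309736 0.19208018 0.076     ]
0.002611970214987329 0.00019265209137047943
0.03285015924874582 0.0005274866831526485
time: 5.38
position: [0.5324, 0.1607, 0.2147]
tool_rot: [0.0, 0.591, 0.807, -0.0]
ft_force: [-0.2, -0.1, -1.0]
grip_width: 0.0134
pos [0.5324 0.1607 0.2147] yaw 107.54 tilt [ 3.e-04 -7.e-04 -1.e+00] delta [-355.4 -162.1   -0. ] turn 0.3132 F [-0.19 -0.08 -1.01] T [-0.077  0.009  0.025] w 13.4 t 5.375
```

View pics/w3.png

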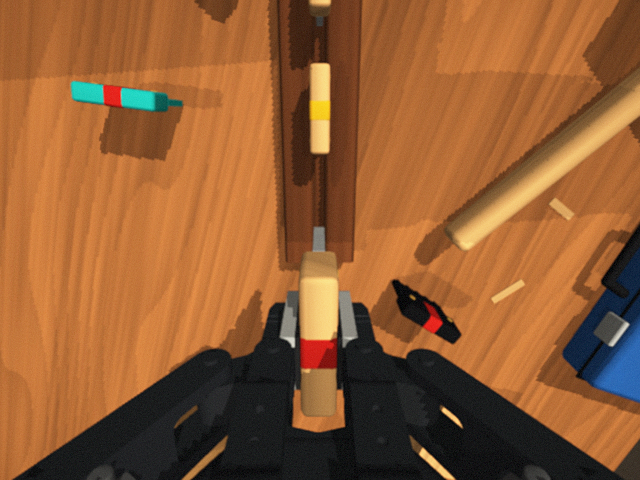

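```bash
python3 -m pendant '[{"delta_pos":[-12,-5,0],"turn":0.01},{"delta_pos":[-40,-18,0],"turn":0.04},{"delta_pos":[-80,-36,0],"turn":0.08},{"delta_pos":[-125,-57,0],"turn":0.12},{"delta_pos":[-170,-78,0],"turn":0.16},{"delta_pos":[-215,-98,0],"turn":0.2},{"delta_pos":[-260,-119,0],"turn":0.24},{"delta_pos":[-300,-137,0],"turn":0.28},{"delta_pos":[-332,-151,0],"turn":0.3},{"delta_pos":[-350,-159,0],"turn":0.313},{"delta_pos":[-355.4,-162,0],"turn":0.313},{"delta_pos":[-355.4,-162,0],"turn":0.313},{"delta_pos":[-355.4,-162,0],"turn":0.313}]'
python3 - <<'E'
from h import *;from rig import arm
delta(arm.read_state(),[.485,-.227,.150],89.6)
for n in ("wrist","scene","top"):
    f=arm.grab_frame(n);pickle.dump(f,open(n+"4.pkl","wb"));cv2.imwrite("pics/%s4.png"%n,f["frame"][:,:,::-1])
    if n=="scene": crop(f,150,150,310,270,5,"pics/scene4c.png")
E
```

```text
time: 7.05
position: [0.485, -0.2261, 0.2146]
tool_rot: [0.0, 0.709, 0.705, -0.0]
ft_force: [-0.6, -0.2, -1.3]
grip_width: 0.0133
pos [ 0.485  -0.2261  0.2146] yaw 89.69 tilt [-5.e-04 -6.e-04 -1.e+00] delta [-0.9  0.  64.6] turn 0.0015 F [-0.57 -0.24 -1.31] T [-0.022  0.015  0.022] w 13.3 t 7.05
```

View pics/wrist4.png

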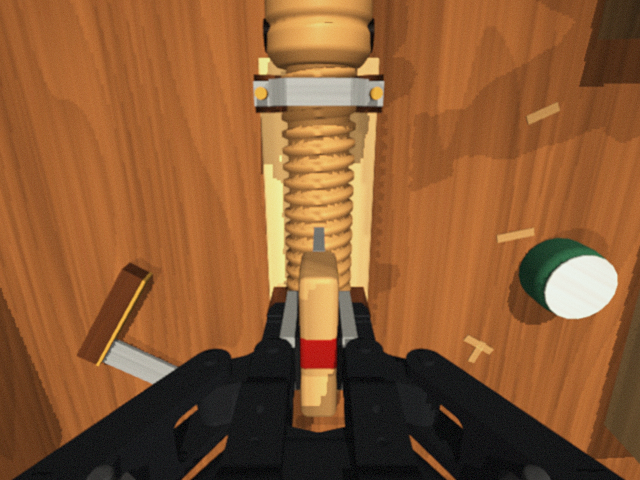

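View pics/scene4c.png

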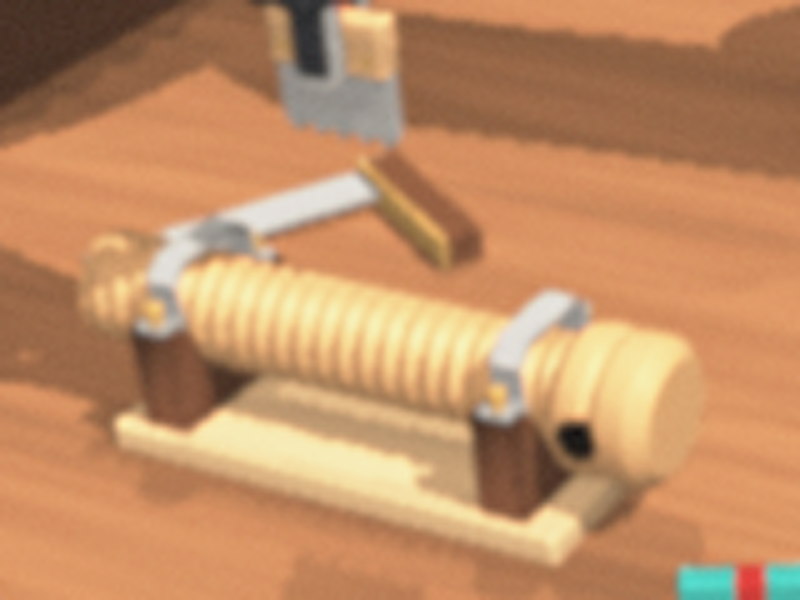

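Run:
```python
from h import *
f=pickle.load(open("wrist4.pkl","rb"))
crop(f,245,70,395,300,3,"pics/w4c.png")
for u,v in[(262,93),(377,93)]:print(dep(f,u,v),atz(f,u,v,.08))
for v in(150,200,260):
  D=[dep(f,u,v) for u in range(284,356,1)];D=np.array([p for p in D if p[2]>.06 and p[2]<.1])
  A=np.c_[2*D[:,0],2*D[:,2],np.ones(len(D))];q=np.linalg.lstsq(A,(D[:,0]**2+D[:,2]**2),rcond=None)[0];print(v,q,D[:,1].mean(),D[:,2].max(),(D[0,0]+D[-1,0])/2)
# leaf end tip steel plate (319,228..250)
print(atz(f,319,240,.19))
```

```text
[ 0.44699898 -0.12924161  0.0809037 ] [ 0.44686878 -0.12920242  0.08      ]
[ 0.52437755 -0.12970324  0.08050772] [ 0.52445389 -0.12968215  0.08      ]
150 [ 0.48452163  0.06343462 -0.23809498] -0.1664438320165021 0.0903620838010547 0.4828807057100759
200 [ 0.48376795  0.06547572 -0.23771951] -0.20217905478678763 0.09104528229960729 0.48276258357527746
260 [ 0.48395163  0.06553378 -0.2378914 ] -0.25207611826203763 0.08607862450384718 0.48555273926096043
[ 0.48479329 -0.19545858  0.19      ]
```

View pics/w4c.png

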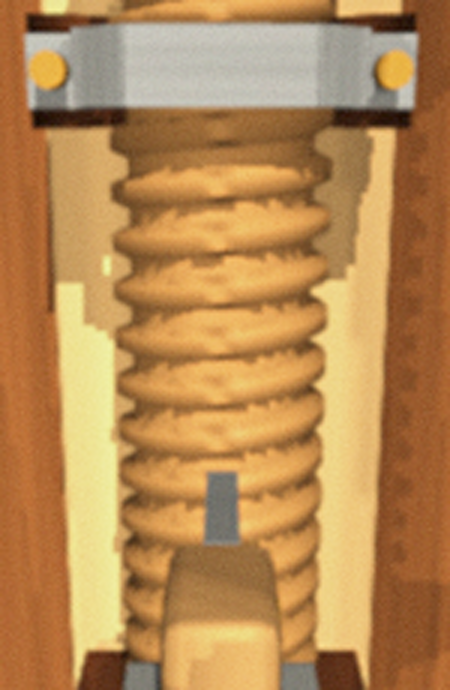

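```bash
python3 -m pendant '[{"delta_pos":[0,0,15],"turn":0},{"delta_pos":[0,0,40],"turn":0},{"delta_pos":[0,0,60],"turn":0},{"delta_pos":[0,0,70],"turn":0},{"delta_pos":[0,0,75],"turn":0},{"delta_pos":[0,0,76],"turn":0},{"delta_pos":[0,0,76],"turn":0}]'
python3 -c "
from h import *;from rig import arm
delta(arm.read_state(),[.485,-.227,.1334],89.6)"
python3 -m pendant '[{"delta_pos":[0,0,1],"turn":0},{"delta_pos":[0,0,2],"turn":0},{"delta_pos":[0,0,3],"turn":0}]'
```

```text
time: 8.07
position: [0.4854, -0.2265, 0.1392]
tool_rot: [0.001, 0.709, 0.705, -0.0]
ft_force: [-0.5, 0.8, -1.4]
grip_width: 0.0134
pos [ 0.4854 -0.2265  0.1392] yaw 89.68 tilt [ 4.0e-04 -1.2e-03 -1.0e+00] delta [-0.5 -0.4  5.8] turn 0.0014 F [-0.49  0.8  -1.37] T [ 0.048  0.003 -0.041] w 13.4 t 8.075
time: 8.45
position: [0.4854, -0.2265, 0.1362]
tool_rot: [0.001, 0.709, 0.705, -0.0]
ft_force: [0.2, -0.6, -1.7]
grip_width: 0.0133
```

```bash
for i in 1; do python3 -m pendant '[{"delta_pos":[0,0,0.5],"turn":0},{"delta_pos":[0,0,1],"turn":0},{"delta_pos":[0,0,1],"turn":0}]'; python3 -m pendant '[{"delta_pos":[0,0,0.5],"turn":0},{"delta_pos":[0,0,1],"turn":0},{"delta_pos":[0,0,1],"turn":0}]'; done
```

```text
time: 8.82
position: [0.4854, -0.2265, 0.1352]
tool_rot: [0.001, 0.709, 0.705, -0.0]
ft_force: [-0.6, 0.3, -1.0]
grip_width: 0.0131
time: 9.2
position: [0.4854, -0.2264, 0.1341]
tool_rot: [0.001, 0.709, 0.705, -0.0]
ft_force: [0.4, 0.5, -1.7]
grip_width: 0.0129
```

```bash
python3 -m pendant '[{"delta_pos":[0,0,0.3],"turn":0},{"delta_pos":[0,0,0.5],"turn":0},{"delta_pos":[0,0,0.5],"turn":0}]'; python3 -m pendant '[{"delta_pos":[0,0,0.3],"turn":0},{"delta_pos":[0,0,0.5],"turn":0},{"delta_pos":[0,0,0.5],"turn":0}]'
python3 - <<'E'
from h import *;from rig import arm
f=arm.grab_frame("scene");pickle.dump(f,open("s5.pkl","wb"));crop(f,170,150,300,250,6,"pics/s5.png")
E
```

```text
time: 9.57
position: [0.4853, -0.2265, 0.1336]
tool_rot: [0.001, 0.709, 0.705, -0.0]
ft_force: [0.4, -0.3, -1.7]
grip_width: 0.0134
time: 9.95
position: [0.4854, -0.2265, 0.1334]
tool_rot: [0.001, 0.709, 0.705, -0.0]
ft_force: [-1.1, -0.1, 3.3]
grip_width: 0.0131
```

View pics/s5.png

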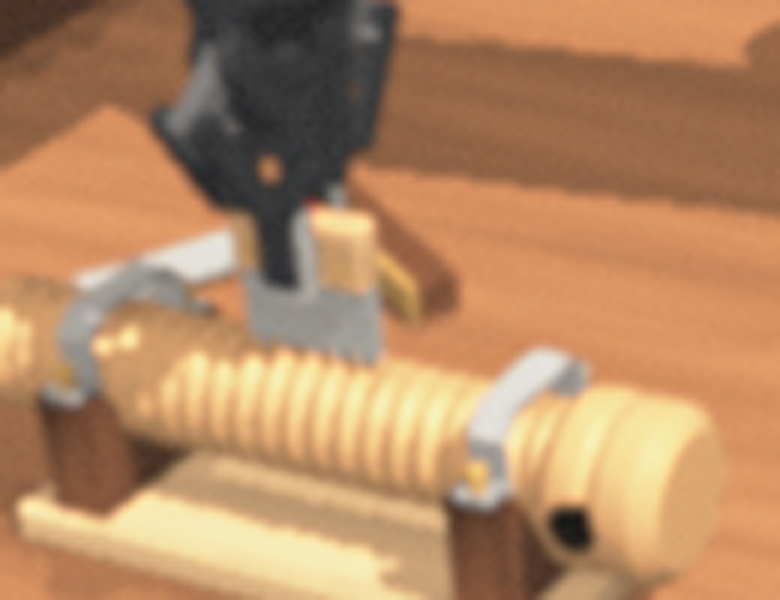

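```bash
for i in 1 2 3 4; do python3 -m pendant '[{"delta_pos":[0.4,0,0.3],"turn":0},{"delta_pos":[0.7,0,0.3],"turn":0},{"delta_pos":[0.7,0,0.3],"turn":0}]' | egrep 'position|force'; done
```

```text
position: [0.4855, -0.2263, 0.1334]
ft_force: [-2.8, -3.6, 5.1]
position: [0.4856, -0.2261, 0.1333]
ft_force: [-2.4, -2.3, 6.5]
position: [0.4857, -0.2259, 0.1333]
ft_force: [-1.8, -2.6, 5.8]
position: [0.4858, -0.2258, 0.1333]
ft_force: [-2.2, -2.3, 6.1]
```

```bash
python3 -m pendant '[{"delta_pos":[0.5,-0.4,0.15],"turn":0},{"delta_pos":[1,-0.8,0.15],"turn":0},{"delta_pos":[1.5,-0.8,0.15],"turn":0},{"delta_pos":[2,-0.8,0.15],"turn":0},{"delta_pos":[2,-0.8,0.15],"turn":0}]'; python3 -m pendant '[{"delta_pos":[0.5,0,0.25],"turn":0},{"delta_pos":[1,0,0.25],"turn":0},{"delta_pos":[1.5,0,0.25],"turn":0},{"delta_pos":[1.5,0,0.25],"turn":0}]'
```

```text
time: 12.12
position: [0.4847, -0.2234, 0.1328]
tool_rot: [0.002, 0.709, 0.705, -0.002]
ft_force: [0.1, -0.0, -0.4]
grip_width: 0.0133
time: 12.62
position: [0.4847, -0.2219, 0.1325]
tool_rot: [0.002, 0.709, 0.705, -0.001]
ft_force: [-0.5, 0.2, -1.3]
grip_width: 0.0128
```

```bash
python3 -m pendant '[{"delta_pos":[0,0,0.5],"turn":0},{"delta_pos":[0,0,0.8],"turn":0},{"delta_pos":[0,0,0.8],"turn":0}]'; python3 -m pendant '[{"delta_pos":[0,0,0.5],"turn":0},{"delta_pos":[0,0,0.7],"turn":0},{"delta_pos":[0,0,0.7],"turn":0}]'
```

```text
time: 13.0
position: [0.4847, -0.2219, 0.1317]
tool_rot: [0.002, 0.709, 0.705, -0.001]
ft_force: [0.6, -0.2, -1.8]
grip_width: 0.0134
time: 13.38
position: [0.4847, -0.2219, 0.1309]
tool_rot: [0.002, 0.709, 0.705, -0.001]
ft_force: [0.3, 0.3, -1.2]
grip_width: 0.0132
```

Dropping freely; continue.

```bash
python3 -m pendant '[{"delta_pos":[0,0,0.5],"turn":0},{"delta_pos":[0,0,0.7],"turn":0},{"delta_pos":[0,0,0.7],"turn":0}]';python3 -m pendant '[{"delta_pos":[0,0,0.5],"turn":0},{"delta_pos":[0,0,0.5],"turn":0}]';python3 -c "
from h import *;from rig import arm
delta(arm.read_state(),[.485,-.227,.1294],89.6)"
```

```text
time: 13.75
position: [0.4847, -0.2219, 0.1302]
tool_rot: [0.002, 0.709, 0.705, -0.002]
ft_force: [-0.2, 0.0, -0.9]
grip_width: 0.0131
time: 14.0
position: [0.4847, -0.2218, 0.1297]
tool_rot: [0.002, 0.709, 0.705, -0.001]
ft_force: [0.2, 0.0, -0.7]
grip_width: 0.0129
pos [ 0.4847 -0.2218  0.1297] yaw 89.63 tilt [ 0.001  -0.0053 -1.    ] delta [-5.2  0.4  0.3] turn 0.0005 F [ 0.25  0.04 -0.71] T [ 0.005  0.006 -0.013] w 12.9 t 14.0
```

```bash
python3 -m pendant '[{"delta_pos":[0,0,0.3],"turn":0},{"delta_pos":[0,0,0.5],"turn":0},{"delta_pos":[0,0,0.5],"turn":0}]';python3 -c "
from h import *;from rig import arm
delta(arm.read_state(),[.485,-.227,.1294],89.6)"
```

```text
time: 14.38
position: [0.4847, -0.2219, 0.1294]
tool_rot: [0.002, 0.709, 0.705, -0.001]
ft_force: [-1.2, -0.1, 3.4]
grip_width: 0.0134
pos [ 0.4847 -0.2219  0.1294] yaw 89.63 tilt [ 0.0013 -0.0055 -1.    ] delta [-5.1  0.3  0.1] turn 0.0005 F [-1.23 -0.09  3.39] T [0.09  0.263 0.006] w 13.4 t 14.375
```

```bash
python3 -m pendant '[{"delta_pos":[0,0,0.3],"turn":0},{"delta_pos":[0,0,0.4],"turn":0},{"delta_pos":[0,0,0.4],"turn":0},{"delta_pos":[0,0,0.4],"turn":0}]';python3 - <<'E'
from h import *;from rig import arm
delta(arm.read_state(),[.485,-.227,.1294],89.6)
f=arm.grab_frame("scene");pickle.dump(f,open("s6.pkl","wb"));crop(f,190,170,260,222,11,"pics/s6.png")
f=arm.grab_frame("wrist");pickle.dump(f,open("w6.pkl","wb"));crop(f,220,80,420,280,3,"pics/w6.png")
delta(arm.read_state(),[.485,-.227,.1294],89.6)
E
```

```text
time: 14.88
position: [0.4847, -0.222, 0.1294]
tool_rot: [0.003, 0.709, 0.705, -0.001]
ft_force: [-2.2, 0.9, 6.8]
grip_width: 0.013
pos [ 0.4847 -0.222   0.1294] yaw 89.62 tilt [ 0.0016 -0.0057 -1.    ] delta [-5.   0.3  0. ] turn 0.0004 F [-2.2   0.85  6.77] T [0.158 0.433 0.069] w 13.0 t 14.875
pos [ 0.4847 -0.2219  0.1294] yaw 89.62 tilt [ 0.0016 -0.0057 -1.    ] delta [-5.1  0.3  0. ] turn 0.0004 F [-2.03 -0.22  6.1 ] T [0.238 0.499 0.024] w 12.9 t 14.975
```

View pics/s6.png

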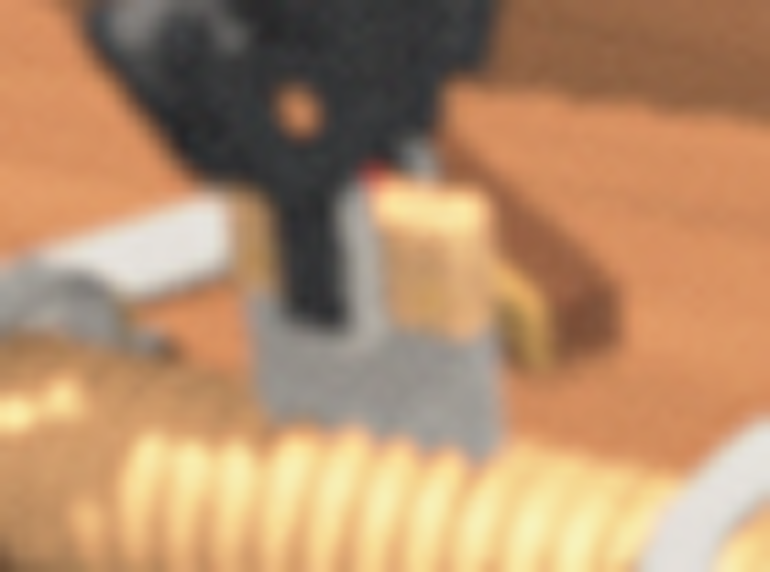

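View pics/w6.png

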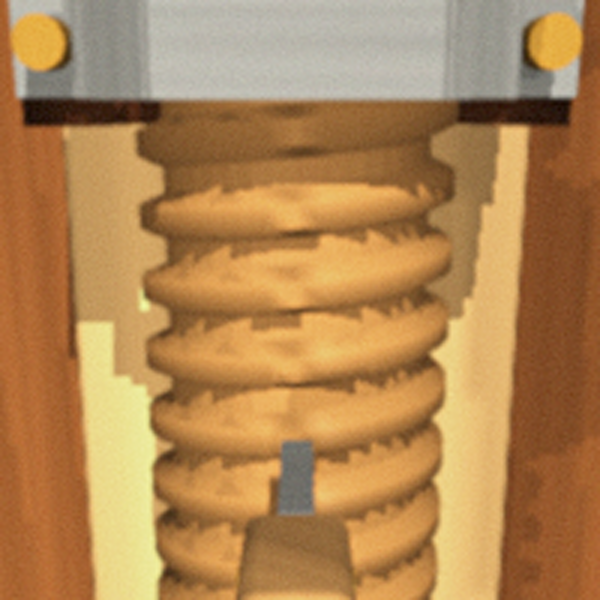

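The crop shows the plate edge flat against the crests with the teeth inside, and z stopped exactly 4 mm below crest level. Now hold under light pressure.

```bash
python3 -m pendant '[{"delta_pos":[0,-0.1,0.3],"turn":0},{"delta_pos":[0,-0.1,0.3],"turn":0},{"delta_pos":[0,-0.1,0.3],"turn":0},{"delta_pos":[0,-0.1,0.3],"turn":0},{"delta_pos":[0,-0.1,0.3],"turn":0},{"delta_pos":[0,-0.1,0.3],"turn":0}]';python3 -c "
from h import *;from rig import arm
delta(arm.read_state(),[.485,-.227,.1294],89.6)"; python3 -m pendant '[{"delta_pos":[0,-0.1,0.3],"turn":0},{"delta_pos":[0,-0.1,0.3],"turn":0},{"delta_pos":[0,-0.1,0.3],"turn":0},{"delta_pos":[0,-0.1,0.3],"turn":0},{"delta_pos":[0,-0.1,0.3],"turn":0},{"delta_pos":[0,-0.1,0.3],"turn":0},{"delta_pos":[0,-0.1,0.3],"turn":0},{"delta_pos":[0,-0.1,0.3],"turn":0},{"delta_pos":[0,-0.1,0.3],"turn":0},{"delta_pos":[0,-0.1,0.3],"turn":0},{"delta_pos":[0,-0.1,0.3],"turn":0},{"delta_pos":[0,-0.1,0.3],"turn":0}]';python3 -c "
from h import *;from rig import arm
delta(arm.read_state(),[.485,-.227,.1294],89.6)"
```

```text
time: 15.72
position: [0.4847, -0.2219, 0.1294]
tool_rot: [0.003, 0.709, 0.705, -0.001]
ft_force: [-0.7, 0.4, 4.7]
grip_width: 0.0132
pos [ 0.4847 -0.2219  0.1294] yaw 89.63 tilt [ 0.002  -0.0057 -1.    ] delta [-5.1  0.3  0. ] turn 0.0005 F [-0.68  0.44  4.66] T [0.194 0.312 0.048] w 13.2 t 15.725
time: 17.23
position: [0.4847, -0.2219, 0.1294]
tool_rot: [0.003, 0.709, 0.705, -0.001]
ft_force: [-2.0, 0.4, 6.1]
grip_width: 0.0133
pos [ 0.4847 -0.2219  0.1294] yaw 89.63 tilt [ 0.0025 -0.0058 -1.    ] delta [-5.1  0.3  0.1] turn 0.0005 F [-2.01  0.37  6.12] T [0.22  0.382 0.017] w 13.3 t 17.225
```

z is home, but the tool has picked up a 0.33° pitch from the friction during the slide, and the moments suggest a bias toward the +y end. I'll take the pitch out by leaning gently the other way against the flanks, then hold again.

```bash
for i in 1 2; do python3 -m pendant '[{"delta_pos":[-0.5,0,0.1],"turn":0},{"delta_pos":[-1.0,0,0.1],"turn":0},{"delta_pos":[-1.0,0,0.1],"turn":0}]' >/dev/null ;python3 -c "
from h import *;from rig import arm
delta(arm.read_state(),[.485,-.227,.1294],89.6)"; done
```

```text
pos [ 0.4848 -0.2227  0.1294] yaw 89.64 tilt [ 0.0027 -0.0052 -1.    ] delta [-4.3  0.2  0. ] turn 0.0007 F [-1.18  3.28  6.29] T [ 0.979  0.151 -0.   ] w 13.1 t 17.6
pos [ 0.4849 -0.223   0.1294] yaw 89.66 tilt [ 0.003  -0.0039 -1.    ] delta [-4.   0.2  0. ] turn 0.0011 F [0.35 5.02 6.  ] T [ 1.285  0.156 -0.02 ] w 12.9 t 17.975
```

```bash
for i in 1 2 3; do python3 -m pendant '[{"delta_pos":[-0.3,0,0.1],"turn":0},{"delta_pos":[-0.6,0,0.1],"turn":0},{"delta_pos":[-0.6,0,0.1],"turn":0}]' >/dev/null ;python3 -c "
from h import *;from rig import arm
delta(arm.read_state(),[.485,-.227,.1294],89.6)"; done
```

```text
pos [ 0.4849 -0.2231  0.1294] yaw 89.68 tilt [ 0.0032 -0.0027 -1.    ] delta [-3.9  0.1  0. ] turn 0.0014 F [-1.14  5.87  7.31] T [ 1.18   0.251 -0.063] w 13.3 t 18.35
pos [ 0.4849 -0.2231  0.1294] yaw 89.7 tilt [ 0.0033 -0.0016 -1.    ] delta [-3.9  0.2 -0. ] turn 0.0018 F [-0.39  5.69  5.84] T [1.17  0.238 0.008] w 13.0 t 18.725
pos [ 0.4848 -0.2231  0.1294] yaw 89.72 tilt [ 3.5e-03 -5.0e-04 -1.0e+00] delta [-3.9  0.2  0. ] turn 0.0021 F [-0.92  4.64  7.14] T [1.2   0.281 0.019] w 12.9 t 19.1
```

```bash
python3 -m pendant '[{"delta_pos":[0.4,-0.1,0.2],"turn":0},{"delta_pos":[0.6,-0.1,0.25],"turn":0},{"delta_pos":[0.6,-0.1,0.3],"turn":0},{"delta_pos":[0.6,-0.1,0.3],"turn":0}]';python3 -c "
from h import *;from rig import arm
delta(arm.read_state(),[.485,-.227,.1294],89.6)"; python3 -m pendant '[{"delta_pos":[0,-0.1,0.3],"turn":0},{"delta_pos":[0,-0.1,0.3],"turn":0},{"delta_pos":[0,-0.1,0.3],"turn":0},{"delta_pos":[0,-0.1,0.3],"turn":0},{"delta_pos":[0,-0.1,0.3],"turn":0},{"delta_pos":[0,-0.1,0.3],"turn":0},{"delta_pos":[0,-0.1,0.3],"turn":0},{"delta_pos":[0,-0.1,0.3],"turn":0},{"delta_pos":[0,-0.1,0.3],"turn":0},{"delta_pos":[0,-0.1,0.3],"turn":0},{"delta_pos":[0,-0.1,0.3],"turn":0},{"delta_pos":[0,-0.1,0.3],"turn":0},{"delta_pos":[0,-0.1,0.3],"turn":0},{"delta_pos":[0,-0.1,0.3],"turn":0},{"delta_pos":[0,-0.1,0.3],"turn":0},{"delta_pos":[0,-0.1,0.3],"turn":0}]';python3 -c "
from h import *;from rig import arm
delta(arm.read_state(),[.485,-.227,.1294],89.6)
f=arm.grab_frame('scene');pickle.dump(f,open('s7.pkl','wb'));crop(f,190,170,260,222,11,'pics/s7.png')"
```

```text
time: 19.6
position: [0.4849, -0.2229, 0.1294]
tool_rot: [0.002, 0.709, 0.705, 0.001]
ft_force: [-1.8, 0.7, 6.5]
grip_width: 0.0132
pos [ 0.4849 -0.2229  0.1294] yaw 89.71 tilt [ 0.0038 -0.0015 -1.    ] delta [-4.1  0.1 -0. ] turn 0.0019 F [-1.82  0.7   6.49] T [ 0.177  0.385 -0.024] w 13.2 t 19.6
time: 21.6
position: [0.4849, -0.223, 0.1294]
tool_rot: [0.002, 0.709, 0.705, 0.001]
ft_force: [-2.0, 2.5, 6.5]
grip_width: 0.0127
pos [ 0.4849 -0.223   0.1294] yaw 89.71 tilt [ 0.0041 -0.0018 -1.    ] delta [-4.   0.2  0. ] turn 0.0018 F [-1.97  2.49  6.51] T [ 0.554  0.36  -0.033] w 12.7 t 21.6
```

View pics/s7.png

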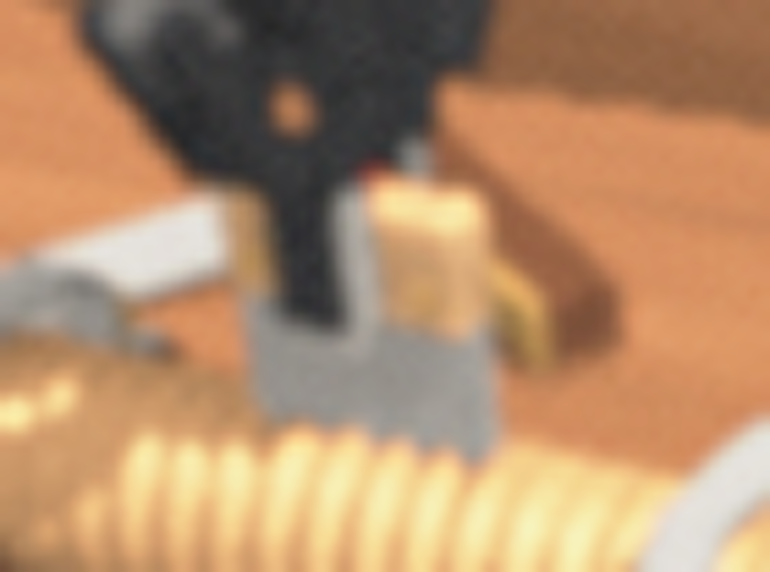

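```bash
python3 -m pendant '[{"delta_pos":[0,0,-2],"turn":0},{"delta_pos":[0,0,-8],"turn":0},{"delta_pos":[0,0,-20],"turn":0},{"delta_pos":[0,0,-40],"turn":0},{"delta_pos":[0,0,-62],"turn":0},{"delta_pos":[0,0,-78],"turn":0},{"delta_pos":[0,0,-85],"turn":0},{"delta_pos":[0,0,-85],"turn":0}]'
python3 -c "
from h import *;from rig import arm
delta(arm.read_state(),[.5325,.1606,.215],107.55)
f=arm.grab_frame('wrist');cv2.imwrite('pics/w8.png',f['frame'][:,:,::-1])"
```

```text
time: 22.65
position: [0.4847, -0.223, 0.2148]
tool_rot: [0.002, 0.709, 0.705, 0.001]
ft_force: [0.5, -0.7, -0.9]
grip_width: 0.0133
pos [ 0.4847 -0.223   0.2148] yaw 89.71 tilt [ 0.0048 -0.0022 -1.    ] delta [383.8  45.8  -0.8] turn -0.3114 F [ 0.46 -0.7  -0.94] T [-0.019  0.025  0.007] w 13.3 t 22.65
```

View pics/w8.png

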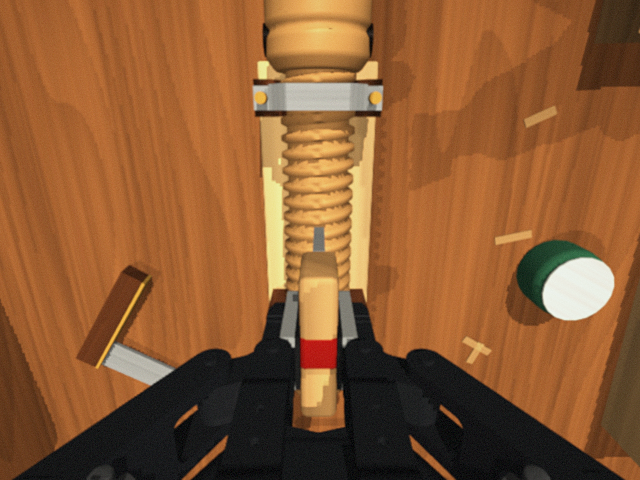

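The grip is unchanged (band at (319,353)). Back to the rack.

```bash
python3 -m pendant '[{"delta_pos":[13,1,-1],"turn":-0.01},{"delta_pos":[43,5,-1],"turn":-0.04},{"delta_pos":[85,10,-1],"turn":-0.08},{"delta_pos":[132,16,-1],"turn":-0.12},{"delta_pos":[180,21,-1],"turn":-0.16},{"delta_pos":[228,27,-1],"turn":-0.2},{"delta_pos":[275,33,-1],"turn":-0.24},{"delta_pos":[320,38,-1],"turn":-0.28},{"delta_pos":[355,42,-1],"turn":-0.3},{"delta_pos":[377,45,-1],"turn":-0.3114},{"delta_pos":[383.8,45.8,-1],"turn":-0.3114},{"delta_pos":[383.8,45.8,-1],"turn":-0.3114},{"delta_pos":[383.8,45.8,-1],"turn":-0.3114}]'
python3 -c "
from h import *;from rig import arm
delta(arm.read_state(),[.5325,.1606,.08],107.55)
f=arm.grab_frame('wrist');cv2.imwrite('pics/w9.png',f['frame'][:,:,::-1])"
```

```text
time: 24.32
position: [0.5321, 0.1597, 0.2148]
tool_rot: [0.002, 0.591, 0.806, 0.0]
ft_force: [0.3, 0.5, -0.7]
grip_width: 0.0134
pos [0.5321 0.1597 0.2148] yaw 107.47 tilt [ 0.0038 -0.0021 -1.    ] delta [  1.2   0.3 134.8] turn -0.0013 F [ 0.34  0.54 -0.68] T [-0.042  0.008  0.005] w 13.4 t 24.325
```

View pics/w9.png

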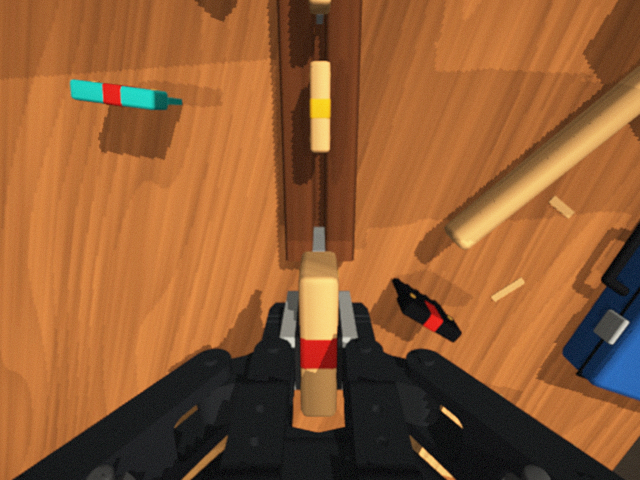

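```bash
python3 -m pendant '[{"delta_pos":[1,0.3,15],"turn":0},{"delta_pos":[1,0.3,45],"turn":0},{"delta_pos":[1,0.3,80],"turn":0},{"delta_pos":[1,0.3,108],"turn":0},{"delta_pos":[1,0.3,126],"turn":0},{"delta_pos":[1,0.3,135],"turn":0},{"delta_pos":[1,0.3,135],"turn":0},{"delta_pos":[1,0.3,135],"turn":0}]'
python3 -c "
from h import *;from rig import arm
delta(arm.read_state(),[.5325,.1606,.0579],107.55)"
```

```text
time: 25.38
position: [0.5331, 0.1605, 0.0805]
tool_rot: [0.003, 0.592, 0.806, 0.001]
ft_force: [0.2, -0.0, -1.1]
grip_width: 0.0132
pos [0.5331 0.1605 0.0805] yaw 107.45 tilt [ 0.005  -0.0017 -1.    ] delta [ 0.4 -0.6 22.6] turn -0.0016 F [ 0.19 -0.03 -1.11] T [-0.025 -0.06  -0.004] w 13.2 t 25.375
```

```bash
python3 -m pendant '[{"delta_pos":[0.3,-0.6,2],"turn":0},{"delta_pos":[0.3,-0.6,5],"turn":0},{"delta_pos":[0.3,-0.6,8],"turn":0},{"delta_pos":[0.3,-0.6,10],"turn":0},{"delta_pos":[0.3,-0.6,12],"turn":0},{"delta_pos":[0.3,-0.6,12],"turn":0}]'
python3 -c "
from h import *;from rig import arm
delta(arm.read_state(),[.5325,.1606,.0579],107.55)"
```

```text
time: 26.12
position: [0.5324, 0.1605, 0.0683]
tool_rot: [0.002, 0.592, 0.806, 0.001]
ft_force: [-0.7, 0.1, -0.2]
grip_width: 0.013
pos [0.5324 0.1605 0.0683] yaw 107.46 tilt [ 0.0047 -0.0018 -1.    ] delta [ 0.1  0.1 10.4] turn -0.0016 F [-0.69  0.05 -0.17] T [ 0.034 -0.011 -0.076] w 13.0 t 26.125
```

In the groove with no contact. Continue down.

```bash
python3 -m pendant '[{"delta_pos":[0,0,3],"turn":0},{"delta_pos":[0,0,6],"turn":0},{"delta_pos":[0,0,8],"turn":0},{"delta_pos":[0,0,9.4],"turn":0},{"delta_pos":[0,0,9.8],"turn":0},{"delta_pos":[0,0,9.8],"turn":0}]'
python3 -m pendant '[{"delta_pos":[0,0,0.4],"turn":0},{"delta_pos":[0,0,0.6],"turn":0},{"delta_pos":[0,0,0.6],"turn":0}]'
python3 -c "
from h import *;from rig import arm
delta(arm.read_state(),[.5325,.1606,.0579],107.55)"
```

```text
time: 26.88
position: [0.5325, 0.1605, 0.0585]
tool_rot: [0.002, 0.592, 0.806, 0.001]
ft_force: [-0.5, 0.3, -1.7]
grip_width: 0.0133
time: 27.25
position: [0.5326, 0.1605, 0.058]
tool_rot: [0.002, 0.592, 0.806, 0.001]
ft_force: [0.2, -0.2, -0.9]
grip_width: 0.0133
pos [0.5326 0.1605 0.058 ] yaw 107.46 tilt [ 0.0049 -0.0017 -1.    ] delta [ 0.1 -0.   0.1] turn -0.0016 F [ 0.17 -0.21 -0.89] T [-0.056  0.043  0.029] w 13.3 t 27.25
```

```bash
python3 -m pendant '[{"delta_pos":[0,0,0.2],"turn":0},{"delta_pos":[0,0,0.3],"turn":0},{"delta_pos":[0,0,0.3],"turn":0}]'
python3 -m pendant '[{"delta_pos":[0,0,0],"turn":0},{"delta_pos":[0,0,0],"turn":0},{"delta_pos":[0,0,0],"turn":0},{"delta_pos":[0,0,0],"turn":0},{"delta_pos":[0,0,0],"turn":0},{"delta_pos":[0,0,0],"turn":0}]' 80
python3 -c "
from h import *;from rig import arm
delta(arm.read_state(),[.5325,.1606,.0579],107.55)
f=arm.grab_frame('wrist');cv2.imwrite('pics/w10.png',f['frame'][:,:,::-1])"
```

```text
time: 27.62
position: [0.5326, 0.1605, 0.0579]
tool_rot: [0.003, 0.592, 0.806, 0.001]
ft_force: [-1.1, -0.2, 4.1]
grip_width: 0.0132
time: 28.38
position: [0.5326, 0.1606, 0.0579]
tool_rot: [0.003, 0.592, 0.806, 0.001]
ft_force: [0.2, 0.1, 1.1]
grip_width: 0.0685
pos [0.5326 0.1606 0.0579] yaw 107.46 tilt [ 0.0051 -0.0017 -1.    ] delta [ 0.1 -0.   0. ] turn -0.0016 F [0.18 0.12 1.08] T [0.038 0.038 0.072] w 68.5 t 28.375
```

View pics/w10.png

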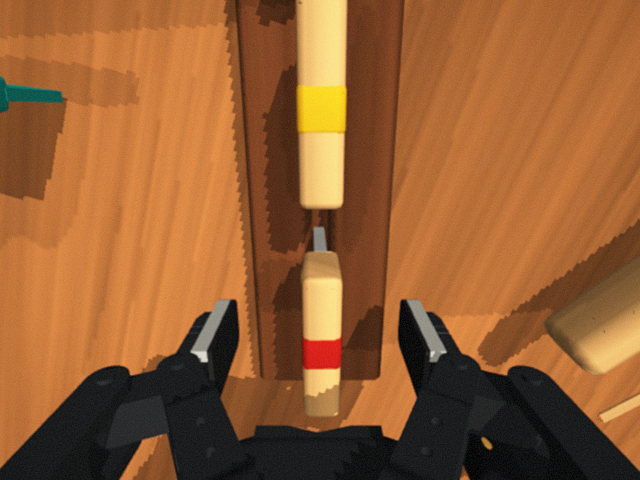

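The leaf stands free with its band at (321,353). Retreat upward.

```bash
python3 -m pendant '[{"delta_pos":[0,0,-5],"turn":0},{"delta_pos":[0,0,-20],"turn":0},{"delta_pos":[0,0,-45],"turn":0},{"delta_pos":[0,0,-75],"turn":0},{"delta_pos":[0,0,-105],"turn":0},{"delta_pos":[0,0,-130],"turn":0},{"delta_pos":[0,0,-142],"turn":0},{"delta_pos":[0,0,-142],"turn":0},{"delta_pos":[0,0,-142],"turn":0},{"delta_pos":[0,0,-142],"turn":0}]'
python3 - <<'E'
from h import *;from rig import arm
f=arm.grab_frame('wrist');a=f['frame'][:,:,::-1];print(atz(f,323,231,.076))
g=arm.grab_frame('scene');crop(g,340,230,500,310,4,'pics/t2.png');cv2.imwrite('pics/scene11.png',g['frame'][:,:,::-1]);cv2.imwrite('pics/w11.png',a)
E
```

```text
time: 29.68
position: [0.5314, 0.1606, 0.1989]
tool_rot: [0.002, 0.592, 0.806, 0.0]
ft_force: [-0.9, -0.5, 0.3]
grip_width: 0.0679
[0.53430109 0.1639066  0.076     ]
```

View pics/scene11.png

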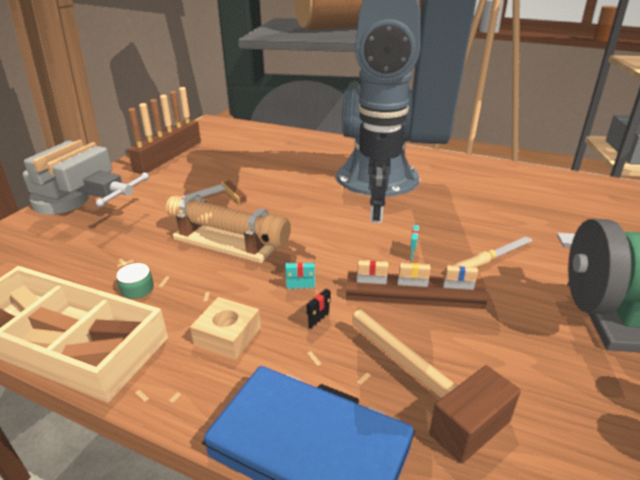

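View pics/w11.png

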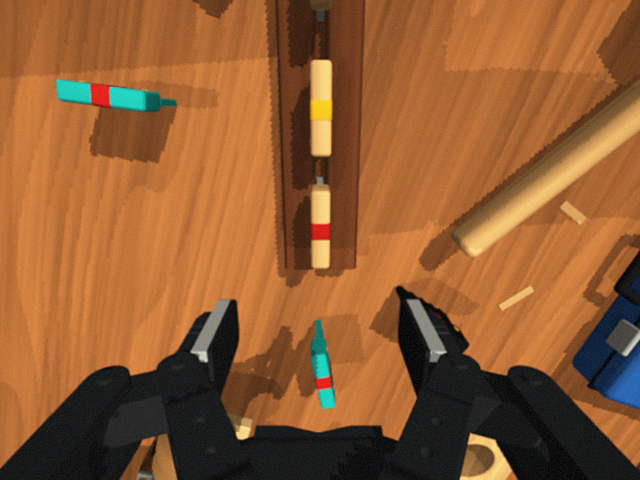

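View pics/t2.png

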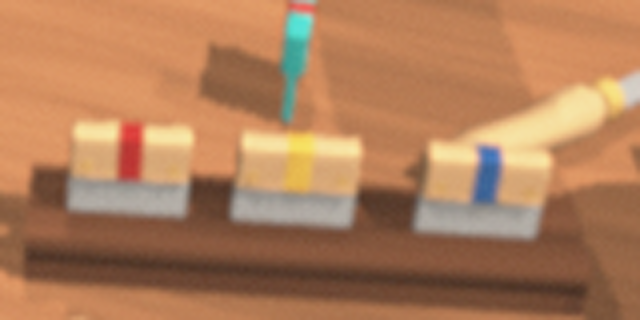

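The red leaf stands upright in the groove at (373,270) in the scene, as it was before. The others are unmoved and the robot is clear.

```bash
python3 -c "
from rig import arm
print(arm.close_job())"
```

```text
the job is handed in; nothing more can be done
None
```

The 12 mm red-band leaf checked the screw thread, and it now stands upright in the rack's groove where it was. The job was handed in at about 30 s.

- **Feel for the grooves:** The tips touched the crests at TCP z 0.1334. After about 4 mm of sliding along the screw, the teeth dropped freely and stopped at z 0.1294, 4 mm lower, which is teeth fully home. z stayed there as the force rose.
- **First hold:** I pressed for over 2 s with force readings of 3.4 to 6.8 N. During it the tool had a pitch of about 0.33° left over from the slide, and the moment readings hinted that pressure was biased toward the +y end.
- **Levelling:** I leaned the teeth lightly against the groove flanks, up to about 6 N sideways, which cut the pitch to about 0.1°.
- **Second hold:** I then held it level for about 2 s at 6.5 N.
- **Forces:** No reading with the leaf on the screw went above about 10 N in total, well under the 20 N bruising limit, though I only read forces between moves.
- **Final pictures:** The leaf is in its place in the groove, and the yellow and blue leaves and the loose objects in view look unmoved. The gripper is open and clear of everything.
- **Disagreement:** The cameras differed by 2 to 4 mm on the leaf's position, but this did not affect the fit, which was found by contact.

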